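Open the filter cover of a fume extractor

TASK

Open up the fume extractor on the welding bench so that its filter can be inspected: press the orange snap tab in until the cover springs free, then push the dark filter cover off its seat and along the top of the unit, never lifting it, until the whole filter opening is uncovered and the cover lies flat on the unit's top. Leave the filter in its well and everything else on the bench where it is, and finish with the hand clear of everything.

Things in the scene. Friction and masses are not known exactly. Their poses are not given: they have to be found in the camera images.
- extractor: Bench-top fume extractor, fixed on the bench: blue sheet-metal box 240 (its x) x 370 (its y) x 125 mm high, flat grey top, yawed up to 30 degrees. Origin: centre of its underside, z up, +y = the way the cover slides open. A round suction spigot sticks out 45 mm from its -y end, a bar grip 23 mm from its +y end. Two 9 mm high steel spring pockets stand on top at x = +-50 mm, y -168 to -147 mm.
- filter_opening (a point): Centre of the rectangular filter opening, level with the extractor's top: extractor x 0, y -54, z 125 mm. The opening is 120 mm (x) by 96 mm (y: -102 to -6 mm). Aluminium guide channels lip over both side edges of the closed cover (x 70 to 83 mm either side, y -130 to -10 mm, 11.5 mm high).
- end_stop (a point): Foot of the 6 mm high end stop, at its middle: extractor x 0, y 178, z 125 mm. From the channels' ends (y -10 mm) to here the extractor's top is flat and bare between two 6 mm kerbs at x = +-80 mm: the opened cover goes there and may rest against the stop or short of it.
- snap_tab (a joint): Travel of the snap tab in m: 0 = up (latched), 0.009 = in, at its stop. It moves straight down on a spring (3 to 6 N, at most 14 N with rubbing) and comes back up when let go. Its catch holds the cover by a window near its -y edge; from 6 mm of travel the catch is clear and two sprung pins push the cover about 14 mm to extractor +y, where it cannot latch again and slides freely.
- tab_pad (a point): Centre of the top face of the orange snap tab's press pad, 40 mm (extractor x) by 34 mm (extractor y), standing 12 mm above the extractor's top (137 mm above the bench) when up; on the unit's centre line, 26 mm from the closed cover's -y edge. Moves down with the tab.
- cover: Loose dark-grey plastic filter cover, a plate 150 (x) x 140 (y) x 6 mm, 0.11 to 0.23 kg, flat on the extractor's top, axes along the extractor's. Origin: centre of its underside; closed, it lies at extractor x 0, y -60, z 125 mm. A finger step on top is there to push it by. Once released it slides with under 3 N.
- cover_step (a point): Foot of the upright face of the cover's finger step, at its middle, on the plate's upper surface (6 mm above its underside, 20 mm to -y of its centre). The step is a ridge 70 mm long (x), 14 mm high; the upright face, with a pale strip, looks to the cover's -y over 50 mm of flat plate; behind, it slopes down to +y. Pushing the face to +y slides the cover open.
- cover_corner_near (a point): Underside corner of the cover at its x -75 mm, y -70 mm (the edge that trails as it opens).
- cover_corner_far (a point): Underside corner of the cover at its x +75 mm, y -70 mm (the edge that trails as it opens).
- filter: Yellow-framed pleated filter cassette, 114 x 90 x 33 mm, loose in the well under the cover, its top 12 mm below the unit's top. Origin: centre of its underside. Not to be moved.
- carton: Spare-filter carton, plain cardboard with a pale band, 112 x 135 x 48 mm high; origin under its centre. Bystander.
- tips_tray: Grey open tray of copper and brass torch tips, 90 x 120 x 30 mm high; origin under its centre. Bystander.
- wire_brush: Wooden wire brush with brass bristles, lying on its side, 250 mm long, 20 mm high; origin on the bench under it. Bystander.
- magnet_square: Orange triangular welding magnet lying flat, about 100 mm sides, 16 mm thick; origin under its middle. Bystander.
- clamp: Dark steel C-clamp lying flat, about 100 x 190 mm, 20 to 25 mm high; origin at the middle of its back, on the bench. Bystander.
- spray_can: Upright aluminium can with a red band, 60 mm diameter, 170 mm tall; origin under its centre. Bystander.
- dip_jar: Upright jar with a blue band, 72 mm diameter, 85 mm tall; origin under its centre. Bystander.
Not all that is in view belongs to the job. What is shaped like the cover but brown or pink is not meant.

How it is judged:
By the outcome, as a careful person would: the job done as asked, in the order asked, and still so for the second after the job is handed in, with the robot touching nothing.
It also fails if it takes over 34 s, if anything falls off the work surface, if the arm or the gripper's body presses on something with over 40 N, if the wrist force passes 120 N, or if a joint passes its speed limit or range.

ROBOT

A 7-joint arm with a two-finger parallel gripper is mounted at the origin on the work surface. World frame = base frame: x ahead of the robot, y to its left, z up, the work surface at z = 0. Lengths are in m, angles in rad, forces in N, time in s.
With the tool pointing down it reaches from about 0.425 to 0.875 m from the base axis. Payload 4.7 kg.
Tool frame: the origin (TCP) lies on the centre line of the jaws, within the pads' length; the fingertips stand 8 mm ahead of it and the grasp point (between the pads) lies 11 mm behind it; z points along the fingers, x is the direction in which the jaws open and shut, and the axes are right-handed (so a half turn about z gives the same grasp; the last joint's range is limited). The gripper opens to 87 mm and grips with 3 to 60 N. Pads are 19 mm wide; open, the fingers measure 117 mm over their backs; the gripper's body (75 mm by 190 mm) begins 51 mm behind the grasp point.
Start: joints at [1.331, 0.321, -0.07, 1.45, 0.023, 1.371, -0.057], TCP at [0.163, -0.629, 0.231] pointing down, gripper open.
Joint ranges: [-2.86, 2.86], [-0.3, 2.09], [-1.38, 1.24], [0.06, 2.45], [-1.56, 4.7], [0.09, 2.05], [-2.69, 2.69]. Speed limits (rad/s): [2.57, 2.57, 3.14, 3.14, 3.14, 3.14, 3.14].

INTERFACE

Orientations are given as a 3x3 rotation matrix whose columns are the frame's x, y, z axes.
In Python, from cell import state, read_camera, camera_params, sign_off, trace, spot_point gives the robot as it stands.
- The arm moves only by the tool arm_command, never from a script. Its arguments are lists of equal length, an entry for each row: "grip": the closure, from 0 (fully open) to 1 (shut); "dp": the shift along the tool's x, y, z in cm, a list of three; "rot": the turn, a rotation vector about the tool's x, y, z in rad, a list of three. A call has 1 to 12 rows; each row is the pose to reach, as a shift and turn from the pose commanded when the call began, along the tool's axes at that moment; what a row does not reach only later rows make up. A row lasts 1/12 s, in which the tool goes at most 41.7 mm and 7.16 degrees, less where a joint would pass 70% of its speed; a pose out of reach is approached as far as the arm can. A call with a gripper value outside its range is refused whole. The fingers move at their own pace and stop on an object; "force" is the grip in N (left out, the last holds). Time passes only in rows, so rows that repeat a pose let the fingers close. It gives the time, the measured TCP pose, the force and the opening at its end, in the units of the state.
- state(): the state, without advancing time (a new reading comes with each control period).
- read_camera(name): name is "scene" or "side" or "wrist"; returns the picture (480x640x3 uint8, blue, green, red); there is no depth.
- camera_params(name): a dict with "intrinsics" (3x3 intrinsics, pixels), "pose" (4x4, takes a point from camera to world coordinates). Camera axes: x right, y down, z forward; pixel columns grow to the right and rows downward; lengths in m; the calibration is good to about 2 mm. A picture is of the moment at which its call begins: read the wrist's pose just before it. camera_params takes no time and is no camera call; for the wrist camera it gives the pose at the moment of the call.
- sign_off(): hands the job in, once; it reports no verdict.
Trained networks look in the newest picture that a camera, given by its name, has taken for a name from the list of things; names that differ only in an ending like _2 or _b are one class to them, and where a whole thing is asked for, a point or a joint stands for the part that bears it (a point fixed in the world has none). Each returns a list of dicts, best first, with "p" (0 to 1); they miss things now and then, are a little off and sometimes report something else, mostly with a low value. They report only what shows in the picture. A call takes as long as a camera call. They do not tell look-alikes from the thing itself.
- trace(name, camera): "mask" (480x640 bool, what is visible of it).
- spot_point(name, camera): "location" ([x, y, z] in m, in the coordinates of the camera as it stood for that picture, good to about 4 mm: a listed point, or the origin of a listed thing).
The state is a dict: "time_s": time; "joint_pos": joint angles; "joint_vel": joint speeds; "effort": joint torques, N m; "ee_pos": TCP position; "ee_rot": TCP orientation; "contact_force": force on the tool from outside, world axes, zero at the start; "wrist_torque": the same for the moment, N m; "finger_gap": finger opening in m.
Only numpy, scipy, OpenCV 4.12 (cv2) and the standard library are available. Lean on these libraries where they do the work, as an engineer would, in place of code of your own. Each camera call takes 0.05 s, during which the arm holds its last target. There are 200 camera calls.

## Working session

There is one attempt and no reset: what is moved stays moved. The work goes in short steps, Python scripts to look and compute and a tool call to move; the robot and the scene stay as the last step left them, time stands still between calls to the robot, and variables do not carry over. Pictures are saved under pics/ and viewed, about 8 in all and at most 12, crops included, and the job is handed in when it is done.

Besides the shell and the picture viewer there is one more tool, called after "Request:" as name(argument=value, ...), one argument or row to a line, values as JSON. arm_command: Moves the arm, as the interface text tells. Its arguments: {"type":"object","properties":{"grip":{"type":"array"},"dp":{"type":"array"},"rot":{"type":"array"},"force":{"type":"number"}},"required":["grip","dp","rot"]}

```bash
mkdir -p pics; ls; cat > h.py <<'E'
import numpy as np, cv2
from cell import state, read_camera, camera_params, sign_off, trace, spot_point
def spots(cam, names):
    P=camera_params(cam)["pose"]; P=np.array(P); out={}
    for n in names:
        r=spot_point(n,cam)
        out[n]=[(round(float(d["p"]),2),(P[:3,:3]@np.array(d["location"])+P[:3,3]).round(4).tolist()) for d in r[:3]]
    return out
E
python3 - <<'E'
from h import *
for c in("scene","side"):
    im=read_camera(c); cv2.imwrite(f"pics/{c}0.png",im)
    for k,v in spots(c,["extractor","tab_pad","cover_step","cover","end_stop","filter_opening"]).items(): print(c,k,v)
s=state(); print(s["time_s"],s["ee_pos"],np.round(s["ee_rot"],3).tolist(),s["contact_force"])
E
```

```text
pics
scene extractor [(0.84, [0.517, -0.0847, -0.003])]
scene tab_pad [(0.71, [0.69, -0.3483, 0.0032]), (0.65, [0.5674, -0.2352, 0.1343]), (0.4, [0.5477, -0.5032, 0.0019])]
scene cover_step [(0.93, [0.1735, -0.3165, 0.0006]), (0.92, [0.5447, -0.1637, 0.1293]), (0.82, [0.6393, 0.2751, 0.0031])]
scene cover [(0.93, [0.1704, -0.2981, -0.0041]), (0.83, [0.6234, 0.2869, -0.0011]), (0.77, [0.3439, -0.6064, -0.0006])]
scene end_stop [(0.83, [0.4621, 0.083, 0.1227])]
scene filter_opening []
side extractor []
side tab_pad [(0.56, [0.5703, -0.2392, 0.1395])]
side cover_step [(0.86, [0.3645, -0.6138, 0.0056]), (0.69, [0.6396, 0.275, 0.0087]), (0.61, [0.5454, -0.165, 0.1299])]
side cover [(0.83, [0.1731, -0.2936, -0.0002]), (0.8, [0.6184, 0.2919, 0.0033]), (0.74, [0.4957, -0.2353, 0.1242])]
side end_stop [(0.5, [0.573, 0.4924, 0.0056])]
side filter_opening [(0.62, [0.5402, -0.1397, 0.125])]
0.7 [ 0.16321336 -0.62918972  0.23061028] [[0.251, -0.968, 0.0], [-0.968, -0.251, -0.0], [0.0, 0.0, -1.0]] [ 0.48448399 -0.07561837 -0.50269304]
```

View pics/scene0.png

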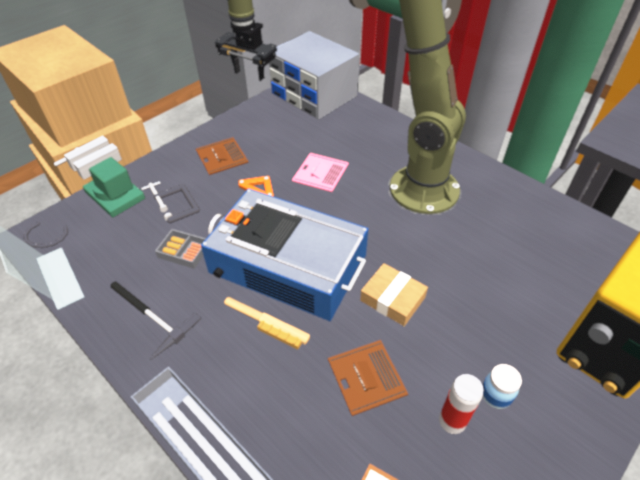

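View pics/side0.png

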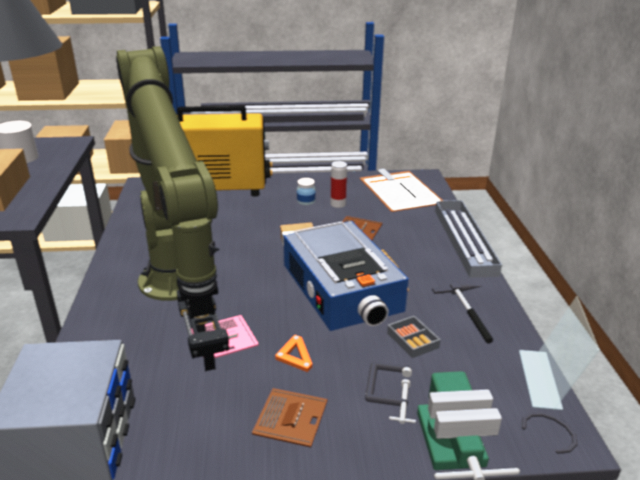

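The extractor is in the middle of the bench. The dark cover is at scene (268,228) and the orange tab at (236,216). The look-alikes are brown plates at (221,155) and (368,376) and a pink plate at (320,172), all lying on the bench. The cover I want is the dark grey one on the unit. The yaw is about 18.5°. I'll move above the tab and take a close look.

Request:
arm_command(
  grip=[1, 1, 1, 1, 1, 1, 1, 1, 1, 1, 1, 1],
  dp=[
    [-2, -3.5, -4],
    [-4, -7, -6],
    [-6, -10.5, -6],
    [-8, -14, -6],
    [-10, -17.5, -6],
    [-12, -21, -6],
    [-14, -24.5, -6],
    [-16, -28, -6],
    [-18, -31.5, -6],
    [-20, -35, -6],
    [-22, -38.5, -6],
    [-24, -42, -6],
  ],
  rot=[
    [0, 0, -0.11],
    [0, 0, -0.22],
    [0, 0, -0.33],
    [0, 0, -0.44],
    [0, 0, -0.55],
    [0, 0, -0.66],
    [0, 0, -0.77],
    [0, 0, -0.88],
    [0, 0, -0.99],
    [0, 0, -1.1],
    [0, 0, -1.21],
    [0, 0, -1.32],
  ],
)

```text
time_s: 1.7
ee_pos: [0.5089, -0.2916, 0.291]
ee_rot: [[1.0, 0.008, 0.001], [0.008, -1.0, -0.001], [0.001, 0.001, -1.0]]
contact_force: [-0.1, 0.1, -0.0]
finger_gap: 0.015
```

Request:
arm_command(
  grip=[1, 1, 1, 1, 1, 1],
  dp=[
    [2, -3, 0],
    [4, -6, 0],
    [5, -8, 0],
    [5, -8, 0],
    [5, -8, 0],
    [5, -8, 0],
  ],
  rot=[
    [0, 0, -0.1],
    [0, 0, -0.2],
    [0, 0, -0.31],
    [0, 0, -0.31],
    [0, 0, -0.31],
    [0, 0, -0.31],
  ],
)

```text
time_s: 2.2
ee_pos: [0.557, -0.2142, 0.2905]
ee_rot: [[0.952, 0.306, -0.001], [0.306, -0.952, -0.001], [-0.001, 0.001, -1.0]]
contact_force: [0.3, 0.5, -0.4]
finger_gap: 0.0006
```

```bash
python3 - <<'E'
from h import *
im=read_camera("wrist"); cv2.imwrite("pics/w1.png",im)
for k,v in spots("wrist",["extractor","tab_pad","cover_step","cover","end_stop","filter_opening","cover_corner_near","cover_corner_far"]).items(): print(k,v)
s=state(); print(s["time_s"],s["ee_pos"],np.round(s["ee_rot"],3).tolist()); print(camera_params("wrist"))
E
```

```text
extractor []
tab_pad [(0.92, [0.5685, -0.2411, 0.1305])]
cover_step [(0.95, [0.5426, -0.165, 0.1323])]
cover [(0.69, [0.5358, -0.1514, 0.1273])]
end_stop []
filter_opening []
cover_corner_near [(0.84, [0.4871, -0.2419, 0.1263])]
cover_corner_far [(0.82, [0.2662, -0.3439, 0.0027]), (0.77, [0.6311, -0.1928, 0.1301])]
2.65 [ 0.55736716 -0.2133474   0.29056333] [[0.952, 0.307, -0.0], [0.307, -0.952, -0.0], [-0.0, 0.0, -1.0]]
{'intrinsics': array([[417.25333919,   0.        , 324.31510939],
       [  0.        , 417.25333919, 238.86017405],
       [  0.        ,   0.        ,   1.        ]]), 'pose': array([[ 9.51676805e-01,  2.97338205e-01,  7.68195939e-02,
         5.37126735e-01],
       [ 3.07100090e-01, -9.20692586e-01, -2.40862402e-01,
        -1.49621915e-01],
       [-8.90363818e-04,  2.52814466e-01, -9.67514368e-01,
         4.44443654e-01],
       [ 0.00000000e+00,  0.00000000e+00,  0.00000000e+00,
         1.00000000e+00]])}
```

View pics/w1.png

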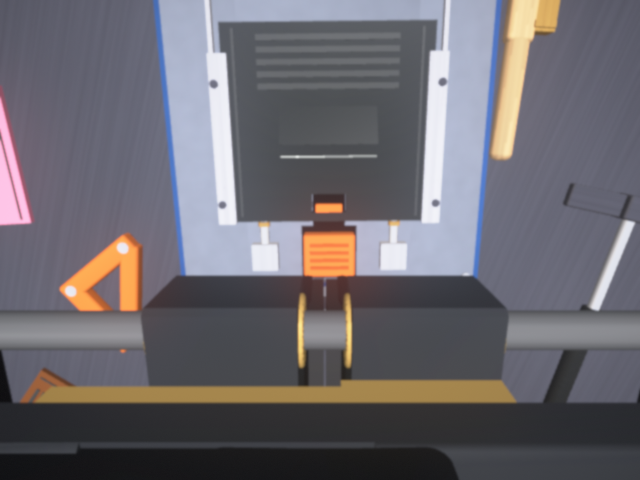

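The wrist view shows the closed dark cover, the pale step strip from (281,156) to (377,156), the orange pad around (329,253), and the spring pockets at (265,257) and (393,256).

```bash
cat >> h.py <<'E'
def px(uv,z,C):
    P=np.array(C["pose"]); d=P[:3,:3]@np.linalg.inv(C["intrinsics"])@np.array([*uv,1.]); t=(z-P[2,3])/d[2]
    return P[:3,3]+t*d
E
python3 - <<'E'
from h import *
C=camera_params("wrist")
for n,uv,z in [("padtopL",(304,233),.137),("padtopR",(355,233),.137),("stripL",(281,156),.132),("stripR",(377,156),.132),("cL",(237,221),.131),("cR",(425,219),.131),("pockL",(265,257),.134),("pockR",(393,256),.134),("trailmid",(331,220),.131)]:
    print(n,px(uv,z,C).round(4))
e=np.array([.5695,-.239]);a,b=px((281,156),.132,C),px((377,156),.132,C); print(np.degrees(np.arctan2(*(b-a)[1::-1])))
E
```

```text
padtopL [ 0.5455 -0.2265  0.137 ]
padtopR [ 0.5823 -0.2146  0.137 ]
stripL [ 0.5123 -0.1772  0.132 ]
stripR [ 0.5795 -0.1555  0.132 ]
cL [ 0.4938 -0.2348  0.131 ]
cR [ 0.6306 -0.189   0.131 ]
pockL [ 0.5223 -0.255   0.134 ]
pockR [ 0.6168 -0.2236  0.134 ]
trailmid [ 0.5623 -0.2118  0.131 ]
17.887604089921602
```

Request:
arm_command(
  grip=[1, 1, 1, 1, 1, 1],
  dp=[
    [0.35, 2.9, 3],
    [0.35, 2.9, 7],
    [0.35, 2.9, 11],
    [0.35, 2.9, 13.0],
    [0.35, 2.9, 13.5],
    [0.35, 2.9, 13.5],
  ],
  rot=[
    [0, 0, 0],
    [0, 0, 0],
    [0, 0, 0],
    [0, 0, 0],
    [0, 0, 0],
    [0, 0, 0],
  ],
)

```text
time_s: 3.15
ee_pos: [0.5688, -0.2392, 0.154]
ee_rot: [[0.951, 0.308, -0.003], [0.308, -0.951, 0.001], [-0.002, -0.002, -1.0]]
contact_force: [-0.5, 0.3, 0.0]
finger_gap: 0.0002
```

```bash
python3 - <<'E'
from h import *
im=read_camera("wrist"); cv2.imwrite("pics/w2.png",im)
i2=read_camera("side"); cv2.imwrite("pics/s2.png",cv2.resize(i2[210:340,270:430],None,fx=4,fy=4))
s=state(); print(s["time_s"],s["ee_pos"],np.round(s["ee_rot"],3).tolist(),s["contact_force"])
E
```

```text
3.25 [ 0.57097372 -0.23968703  0.15745498] [[0.951, 0.308, 0.003], [0.308, -0.951, -0.001], [0.002, 0.002, -1.0]] [-0.98683265 -0.85549665  0.43141367]
```

View pics/s2.png

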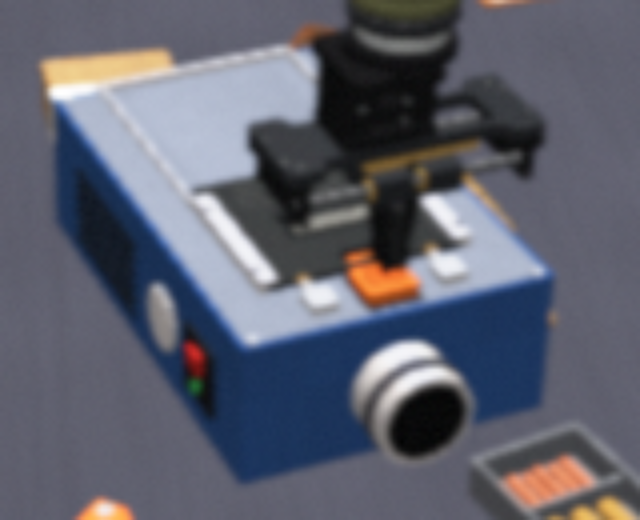

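The closed fingers stand over the pad, between the pockets. Next I press in steps.

Request:
arm_command(
  grip=[1, 1, 1, 1, 1, 1, 1],
  dp=[
    [0, 0, 0.7],
    [0, 0, 1.0],
    [0, 0, 1.3],
    [0, 0, 1.5],
    [0, 0, 1.7],
    [0, 0, 1.8],
    [0, 0, 1.8],
  ],
  rot=[
    [0, 0, 0],
    [0, 0, 0],
    [0, 0, 0],
    [0, 0, 0],
    [0, 0, 0],
    [0, 0, 0],
    [0, 0, 0],
  ],
)

```text
time_s: 3.83
ee_pos: [0.5706, -0.2398, 0.1391]
ee_rot: [[0.951, 0.308, 0.002], [0.308, -0.951, -0.002], [0.002, 0.002, -1.0]]
contact_force: [-0.5, -0.3, 5.2]
finger_gap: 0.0008
```

```bash
python3 - <<'E'
from h import *
im=read_camera("wrist"); cv2.imwrite("pics/w3.png",im)
print(spots("wrist",["tab_pad","cover_step","cover_corner_near","cover_corner_far"]))
s=state(); print(s["time_s"],s["ee_pos"],s["contact_force"])
E
```

```text
{'tab_pad': [(0.75, [0.5658, -0.2401, 0.1244])], 'cover_step': [(0.87, [0.5407, -0.1576, 0.1302])], 'cover_corner_near': [(0.83, [0.4857, -0.2284, 0.1242])], 'cover_corner_far': []}
4.0833 [ 0.57065618 -0.23987924  0.13907509] [-0.28695879  0.26407166  5.0657187 ]
```

View pics/w3.png

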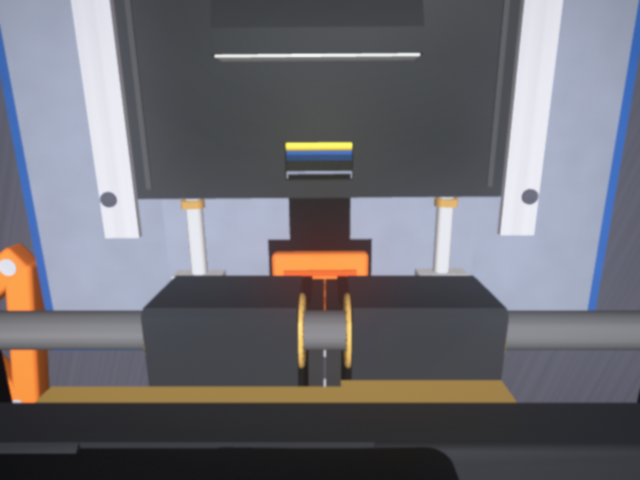

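The cover has sprung free: the pins are extended at (195,230) and (444,230), the strip has moved to row 56, and the window shows the yellow filter. I raise the hand, part the fingers slightly for a two-point push, and come down behind the step face.

Request:
arm_command(
  grip=[1, 1, 0.75, 0.72, 0.72, 0.72, 0.72, 0.72, 0.72, 0.72],
  dp=[
    [0, 0, -1.5],
    [0, 0, -3.2],
    [0, -2.5, -3.5],
    [0, -5, -3.5],
    [0, -7.2, -3.5],
    [0, -7.2, -3.2],
    [0, -7.2, -2.2],
    [0, -7.2, -1.3],
    [0, -7.2, -0.8],
    [0, -7.2, -0.6],
  ],
  rot=[
    [0, 0, 0],
    [0, 0, 0],
    [0, 0, 0],
    [0, 0, 0],
    [0, 0, 0],
    [0, 0, 0],
    [0, 0, 0],
    [0, 0, 0],
    [0, 0, 0],
    [0, 0, 0],
  ],
)

```text
time_s: 4.92
ee_pos: [0.5466, -0.172, 0.1415]
ee_rot: [[0.952, 0.306, -0.003], [0.306, -0.952, 0.001], [-0.002, -0.002, -1.0]]
contact_force: [-0.2, -0.5, -0.4]
finger_gap: 0.0242
```

```bash
python3 - <<'E'
from h import *
im=read_camera("side"); cv2.imwrite("pics/s4.png",cv2.resize(im[210:340,270:430],None,fx=4,fy=4))
print(spots("side",["cover_step","end_stop"]))
s=state(); print(s["time_s"],s["ee_pos"],s["contact_force"],s["finger_gap"])
E
```

```text
{'cover_step': [(0.94, [0.5431, -0.152, 0.1288]), (0.83, [0.1747, -0.3187, 0.0085]), (0.62, [0.6832, 0.0063, -0.0017])], 'end_stop': []}
5.0667 [ 0.54753667 -0.17148979  0.14302202] [ 0.23656972  0.5611417  -0.17263719] 0.024210523149337443
```

View pics/s4.png

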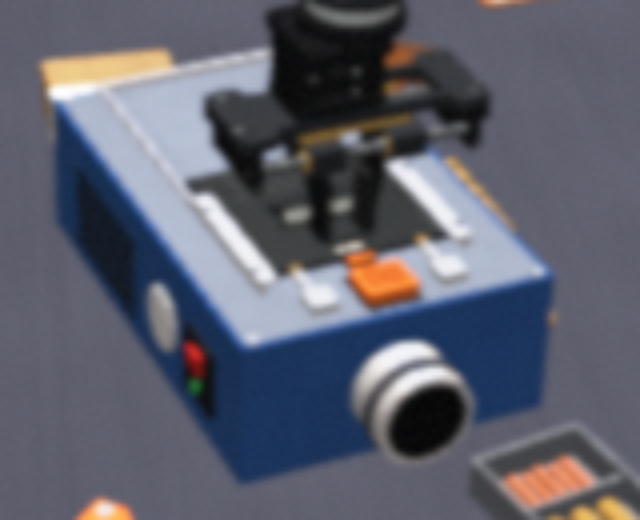

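The fingertips stand on the plate side of the strip, about 10 mm short of the face. Now I push along tool −y, which is the opening direction.

Request:
arm_command(
  grip=[0.72, 0.72, 0.72, 0.72, 0.72, 0.72, 0.72, 0.72, 0.72, 0.72, 0.72, 0.72],
  dp=[
    [0, -0.5, 0],
    [0, -0.9, 0],
    [0, -1.3, 0],
    [0, -1.8, 0],
    [0, -2.4, 0],
    [0, -3.1, 0],
    [0, -3.8, 0],
    [0, -4.5, 0],
    [0, -5.2, 0],
    [0, -5.9, 0],
    [0, -6.6, 0],
    [0, -7.2, 0],
  ],
  rot=[
    [0, 0, 0],
    [0, 0, 0],
    [0, 0, 0],
    [0, 0, 0],
    [0, 0, 0],
    [0, 0, 0],
    [0, 0, 0],
    [0, 0, 0],
    [0, 0, 0],
    [0, 0, 0],
    [0, 0, 0],
    [0, 0, 0],
  ],
)

```text
time_s: 6.07
ee_pos: [0.5253, -0.1013, 0.1437]
ee_rot: [[0.951, 0.309, 0.0], [0.309, -0.951, -0.0], [0.0, 0.0, -1.0]]
contact_force: [0.9, -2.0, 1.4]
finger_gap: 0.0245
```

```bash
python3 - <<'E'
from h import *
im=read_camera("side"); cv2.imwrite("pics/s5.png",cv2.resize(im[210:340,270:430],None,fx=4,fy=4))
print(spots("side",["cover_step","cover"]))
s=state(); print(s["time_s"],s["ee_pos"],np.round(s["ee_rot"],3)[:,0],s["contact_force"],s["finger_gap"])
E
```

```text
{'cover_step': [(0.8, [0.1745, -0.3213, 0.0058]), (0.73, [0.521, -0.0907, 0.1274]), (0.68, [0.6414, 0.2746, 0.0087])], 'cover': [(0.87, [0.1706, -0.2953, -0.0014]), (0.83, [0.3414, -0.6062, 0.001]), (0.74, [0.5162, -0.072, 0.1272])]}
6.2167 [ 0.52492703 -0.10096817  0.14324025] [ 0.951  0.309 -0.001] [ 0.4143644  -0.50366038  0.17814474] 0.024215467687965935
```

View pics/s5.png

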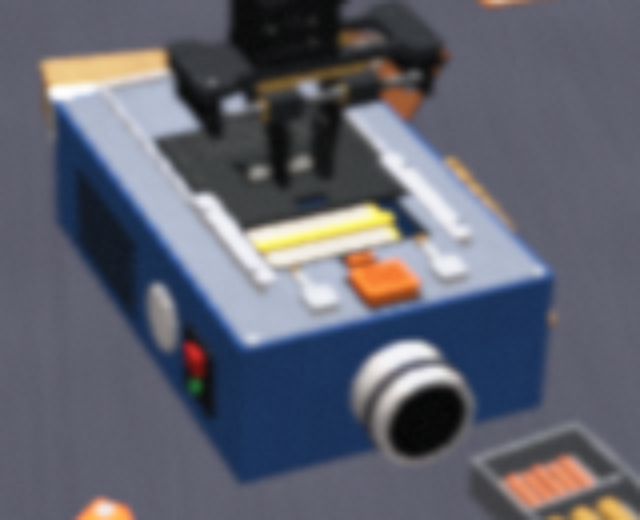

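The cover is sliding flat and straight, and the yellow filter is appearing. I push on.

Request:
arm_command(
  grip=[0.72, 0.72, 0.72, 0.72, 0.72, 0.72, 0.72, 0.72, 0.72, 0.72, 0.72, 0.72],
  dp=[
    [0, -0.5, 0],
    [0, -1.1, 0],
    [0, -1.8, 0],
    [0, -2.5, 0],
    [0, -3.2, 0],
    [0, -3.9, 0],
    [0, -4.6, 0],
    [0, -5.3, 0],
    [0, -5.9, 0],
    [0, -6.4, 0],
    [0, -6.7, 0],
    [0, -6.9, 0],
  ],
  rot=[
    [0, 0, 0],
    [0, 0, 0],
    [0, 0, 0],
    [0, 0, 0],
    [0, 0, 0],
    [0, 0, 0],
    [0, 0, 0],
    [0, 0, 0],
    [0, 0, 0],
    [0, 0, 0],
    [0, 0, 0],
    [0, 0, 0],
  ],
)

```text
time_s: 7.22
ee_pos: [0.5041, -0.0364, 0.1436]
ee_rot: [[0.951, 0.308, 0.0], [0.308, -0.951, -0.0], [-0.0, 0.0, -1.0]]
contact_force: [-0.2, -1.4, -0.7]
finger_gap: 0.024
```

Request:
arm_command(
  grip=[0.72, 0.72, 0.72, 0.72, 0.72, 0.72, 0.72, 0.72, 0.72],
  dp=[
    [0, 0.5, 0],
    [0, 1.0, 0],
    [0, 1.0, -2],
    [0, 1, -5],
    [0, 2, -9],
    [0, 4, -12],
    [0, 6, -14],
    [0, 6, -14],
    [0, 6, -14],
  ],
  rot=[
    [0, 0, 0],
    [0, 0, 0],
    [0, 0, 0],
    [0, 0, 0],
    [0, 0, 0],
    [0, 0, 0],
    [0, 0, 0],
    [0, 0, 0],
    [0, 0, 0],
  ],
)

```text
time_s: 7.97
ee_pos: [0.5234, -0.0959, 0.2844]
ee_rot: [[0.953, 0.305, 0.002], [0.305, -0.953, -0.0], [0.002, 0.001, -1.0]]
contact_force: [-1.1, 1.1, -0.8]
finger_gap: 0.0242
```

```bash
python3 - <<'E'
from h import *
im=read_camera("wrist"); cv2.imwrite("pics/w6.png",im)
print(spots("wrist",["cover_step","cover_corner_near","cover_corner_far","filter_opening","end_stop"]))
im=read_camera("side"); cv2.imwrite("pics/s6.png",cv2.resize(im[210:340,270:430],None,fx=4,fy=4))
s=state(); print(s["time_s"],s["ee_pos"],np.round(s["ee_rot"],3)[:,0],s["contact_force"],s["finger_gap"])
E
```

```text
{'cover_step': [(0.79, [0.499, -0.0282, 0.1284])], 'cover_corner_near': [(0.69, [0.4452, -0.0996, 0.1236])], 'cover_corner_far': [(0.6, [0.5845, -0.0519, 0.1278])], 'filter_opening': [], 'end_stop': []}
8.3167 [ 0.52220804 -0.09313588  0.28272136] [ 0.951  0.309 -0.001] [-0.26712034  0.26022729  0.19169911] 0.024418486901365496
```

View pics/s6.png

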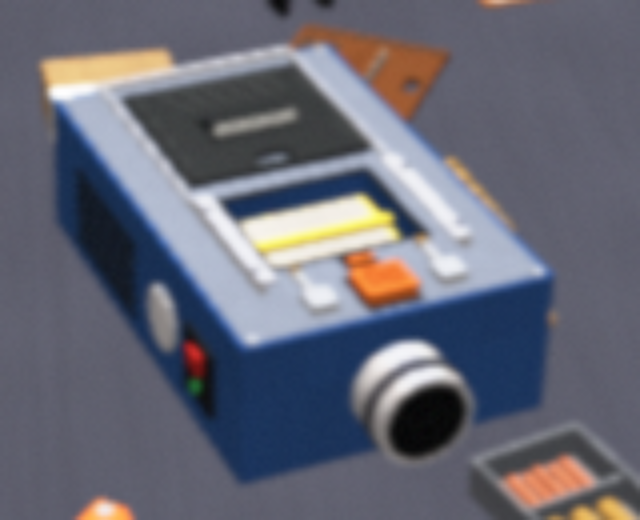

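View pics/w6.png

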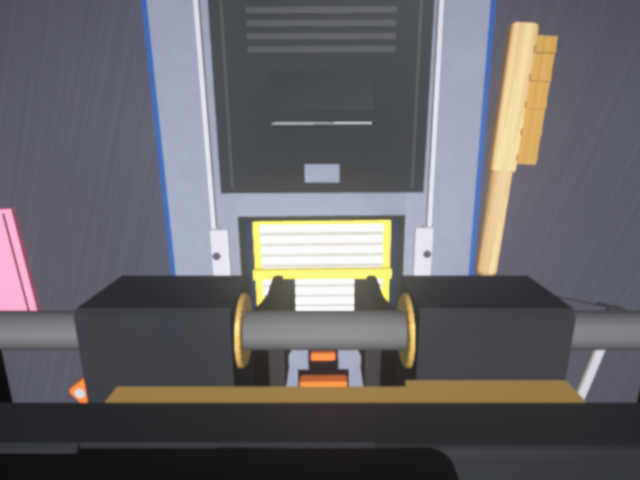

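The trailing edge (row 191) is clear of the opening's rim (row 216), the cover lies flat between the kerbs, and the hand is up and clear. I'm handing the job in.

```bash
python3 -c "
from h import *
print(sign_off())"
```

```text
the job is handed in; nothing more can be done
None
```

The job is done and handed in: the fume extractor's filter opening is fully uncovered. The robot's clock read about 8.3 s of the 34 s allowed.

- **Release:** I pressed the orange tab in with closed fingers, reading about 5 N, until the cover sprung free. The close-up showed both pins extended.
- **Slide:** I then pushed the cover by its step face about 130 mm along the top, without lifting it.
- **Final check:** The last wrist and side pictures show the cover flat between the kerbs. Its trailing edge is about 15 to 20 mm past the opening.
- **Rest of the scene:** The filter is in its well and the tab is back up. In those pictures, nothing on the bench looked disturbed. The hand is clear at about 0.28 m, with no contact force beyond noise.
- **What didn't report:** In the last wrist picture the networks did not find `filter_opening` or `end_stop`, so I judged the clearance from the picture and the corner points.

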